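# Glaze match at the banding wheel: seat the bat, show the test tile

## Robot

A 6-joint arm with a two-finger parallel gripper is mounted at the origin on the work surface. World frame = base frame: x ahead of the robot, y to its left, z up, the work surface at z = 0. Lengths are in mm, angles in rad, forces in N, time in s.
With the tool pointing down it reaches from about 350 to 775 mm from the base axis. Payload 5.5 kg.
Tool frame: the origin (TCP) lies midway between the tips of the shut fingers; the grasp point (between the pads) lies 19 mm behind it (bot.grip_point_offset is the distance from the TCP to the grasp point, in mm); z points along the fingers, y is the direction in which the jaws open and shut (so a half turn about z gives the same grasp; the last joint's range is limited). The gripper opens to 85 mm and grips with 20 to 120 N. Pads are 22 mm wide; open, the fingers measure 114 mm over their backs; the gripper's body (76 mm by 85 mm) begins 54 mm behind the grasp point. The pads swing forward as they close: fully open they stand 13 mm farther back than shut.
Start: joints at [1.097, 0.313, 0.046, 1.304, 0, 1.431], TCP at [188.416, 543.297, 231.323] pointing down, gripper open.
Joint ranges: [-2.76, 2.76], [-0.86, 1.69], [-1.03, 1.26], [-2.2, 2.34], [-1.47, 1.5], [-3.14, 3.14]. Speed limits (rad/s): [2.57, 2.57, 3.14, 3.14, 3.14, 3.14].

## Interface

Orientations are given as a unit quaternion [x, y, z, w].
In Python, from plant import bot gives the robot as it stands. The module is installed in compiled form; this text tells all that it offers.
- The arm moves only by the tool move_arm, never from a script. Its arguments are lists of equal length, an entry for each row: "claw": the finger opening in mm, from 0 to 85.4; "translation": the shift along the tool's x, y, z in units of 40 mm (1.0 is 40 mm), a list of three; "yaw": the turn about the tool's z in units of 5 degrees (1.0 is 5 degrees). In form: {"claw": [claw, ...], "translation": [[dx, dy, dz], ...], "yaw": [yaw, ...]}. A call has 1 to 5 rows; each row is the pose to reach, as a shift and turn from the pose measured when the call began, along the tool's axes at that moment; what a row does not reach only later rows make up. A row lasts 1/12 s, in which the tool goes at most 41.7 mm and 7.16 degrees, less where a joint would pass 70% of its speed; a pose out of reach is approached as far as the arm can. A call with a gripper value outside its range is refused whole. The fingers move at their own pace and stop on an object; "grip_force" is the grip in N (left out, the last holds). Time passes only in rows, so rows that repeat a pose let the fingers close. It gives the time, the measured TCP pose, the force and the opening at its end, in the units of the state.
- bot.sense(): the state, without advancing time (a new reading comes with each control period).
- bot.snapshot(name): name is "side" or "top" or "wrist"; returns the picture (480x640x3 uint8, red, green, blue); there is no depth.
- bot.camera_model(name): a dict with "fx", "fy", "cx", "cy" (pixels), "rvec" (rotation vector, rad) and "tvec" (3), from world to camera coordinates, as OpenCV has them; the wrist camera has in their place "T_tool_cam" (4x4, takes a point from camera to tool coordinates, whose origin is the TCP and whose axes are the flange's). Camera axes: x right, y down, z forward; pixel columns grow to the right and rows downward; lengths in mm; the calibration is good to about 2 mm. A picture is of the moment at which its call begins: read the wrist's pose just before it. camera_model takes no time and is no camera call.
- bot.finish_job(): hands the job in, once; it reports no verdict.
Trained networks look in the newest picture that a camera, given by its name, has taken for a name from the list of things; names that differ only in an ending like _2 or _b are one class to them, and where a whole thing is asked for, a point or a joint stands for the part that bears it (a point fixed in the world has none). Each returns a list of dicts, best first, with "score" (0 to 1); they miss things now and then, are a little off and sometimes report something else, mostly with a low value. They report only what shows in the picture. A call takes as long as a camera call. They do not tell look-alikes from the thing itself.
- bot.find_in(camera, label): "bbox" ([left, top, width, height] in pixels, round what is visible of it).
- bot.landmark_of(camera, label): "point" ([column, row] in pixels: a listed point, or the origin of a listed thing).
The state is a dict: "time_s": time; "joints": joint angles; "joint_vel": joint speeds; "effort": joint torques, N m; "tool_pos": TCP position; "ee_rot": TCP orientation; "contact_force": force on the tool from outside, world axes, zero at the start; "wrist_torque": the same for the moment, N m; "finger_gap": finger opening in mm.
Only numpy, scipy, OpenCV 4.12 (cv2) and the standard library are available. Lean on these libraries where they do the work, as an engineer would, in place of code of your own. Each camera call takes 0.05 s, during which the arm holds its last target. There are 200 camera calls.

## Task

Set the bat with the vase onto the banding wheel so that it drops fully down over both bat pins and lies flat, and let go of it. Then take the notched test tile out of the wooden block by its bare end (the end with the corner notch, never touching the glaze) and hold it up for the person across the table: glazed end close beside the vase's belly without touching it, tile level along its length and leaned back about halfway, so that the front with the label and the glaze looks up towards them. Finish while still holding the tile there, quite still, and leave the other things on the table alone.

Things in the scene. Friction and masses are not known exactly. Their poses are not given: they have to be found in the camera images.
- bat: Plywood bat 170x170x12 mm with a bottle vase stuck fast on its centre (one piece, 0.6 kg). Origin: centre of its underside. Vase heights from there: belly 90 mm across at 52, straight round neck 39 mm across from 112 to the lip at 152 (grip here from above). Through holes on the x axis: round 12 mm at x -60, slot 17 (x) by 12 mm at x +60. Fits the wheel either way round.
- wheel_top (a point): Centre of the top face of the banding wheel's head, z up, 95 mm above the table; the seated bat's underside lies here. Head: disc 200 mm across, 20 thick, spins easily (0.05 N m) on a fixed cast foot; the point turns with it. Two bat pins on the point's x axis, 60 mm either side of centre: 10 mm across, 9 high, tapered tops.
- vase_belly (a point): Point on the vase's axis inside its belly, 65 mm above the bat's underside.
- tile: Notched test tile 8 (x) x 110 (y) x 50 mm (z), 0.1 kg, standing on a long edge. Origin: middle of that lower edge. +x: normal of the front; +z: up; +y: to the bare end. Bare end y 5 to 55: 14x14 mm notch in its upper corner, blank white label on the front. Glazed end y -55 to 5 (glaze on front only, back plain clay). Seen from the front, notch on top, the bare end is on the right.
- tile_grip (a point): Where the bare end is well gripped across its 8 mm thickness, mid-thickness: y +28, z +34 mm in the tile's frame, 22 mm above the block's top at the start. Tile's axes.
- tile_glaze (a point): Centre of the glazed patch on the tile's front face (y = -25, z = +25 mm in the tile's frame). Same axes as the tile.
- rack: Fixed wooden block 120 (x) x 130 (y) x 24 mm high, origin at the centre of its underside. Two grooves along y at x +25 and -25 mm, 9.6 mm wide, 12 deep. One tile stands in each (top 62 mm above the table); the notched one may be in either.
- plain_tile: Unglazed tile of the same outer size (8 x 110 x 50 mm) without notch or label, standing in the other groove; leave it there. Origin: middle of its lower edge.
- jar_blue: Underglaze jar with paper label, 68 mm across, 105 mm high, origin at the centre of its underside; bystander.
- jar_pink: Underglaze jar without label, 68 mm across, 100 mm high, origin at the centre of its underside; bystander.
- cup: Clear plastic cup, 76 mm across the rim, 85 mm high, origin at the centre of its underside; bystander.
- sight_line (a point): The sight line of the person across the table (no object there; a fixed point in the air above the table). Its +x axis points to their eyes: straight away from the robot (along world x) and 40 degrees up; its y axis is world y.
Not all that is in view belongs to the job. Of the things that look like the part that bears wheel_top, the middle-sized one is meant.

How it is judged (in metres and radians):
On the way:
1. the bat is down over both pins, flat on the wheel, and let go (horizontal distance between bat and wheel_top below 0.004 m and z of bat in the frame of wheel_top between -0.003 and 0.003 m and angle between the x axis of bat and the x axis of wheel_top, either way round below 0.06 rad and angle between bat's own z axis and vertical below 0.05 rad and contact force between the fingers and bat below 0.1 N), for 0.2 s.
At the end, for the whole second after the job is handed in: Bat seated (4 mm, 3 mm in height, 0.06 rad), let go. Fingers hold the tile in the air, still: front normal within 65 deg of vertical and 45 deg of the sight line, long side level within 20 deg, glaze centre within 155 mm of the vase axis, 30-140 mm above the bat underside, not touching (all of step 1 and contact force between the fingers and tile above 2 N and contact force between tile and bat below 0.1 N and angle between tile's own x axis and vertical below 1.13 rad and angle between tile's own y axis and vertical between 1.22 and 1.92 rad and angle between the x axis of tile and the x axis of sight_line, either way round below 0.8 rad and horizontal distance between tile_glaze and vase_belly below 0.155 m and z of tile_glaze in the frame of bat between 0.03 and 0.14 m and linear speed of tile below 0.02 m/s and angular speed of tile below 0.15 rad/s); the arm keeps its last pose, push and grip.
It fails at once if the fingers press on the glazed end of the test tile (contact force between the fingers and tile_c0 above 1 N).
It fails at once if the tile knocks against the vase or bat (contact force between tile and bat above 1.5 N).
It fails at once if the vase is tipped over (angle between bat's own z axis and vertical above 0.4 rad).
It fails at once if the plain tile is pulled out of place (distance of plain_tile from where it was at the start of the episode above 0.015 m).
It fails at once if a jar or the cup is knocked away (distance of any of jar_blue, jar_pink, cup from where it was at the start of the episode above 0.03 m).
It also fails if it takes over 51 s, if anything falls off the work surface, if the arm or the gripper's body presses on something with over 40 N, if the wrist force passes 120 N, or if a joint passes its speed limit or range.

## Working session

There is one attempt and no reset: what is moved stays moved. The work goes in short steps, Python scripts to look and compute and a tool call to move; the robot and the scene stay as the last step left them, time stands still between calls to the robot, and variables do not carry over. Pictures are saved under pics/ and viewed, about 8 in all and at most 12, crops included, and the job is handed in when it is done.

Besides the shell and the picture viewer there is one more tool, called after "Call:" as name(argument=value, ...), one argument or row to a line, values as JSON. move_arm: Moves the arm, as the interface text tells. Its arguments: {"type":"object","properties":{"claw":{"type":"array"},"translation":{"type":"array"},"yaw":{"type":"array"},"grip_force":{"type":"number"}},"required":["claw","translation","yaw"]}

```bash
mkdir -p pics; cat > h.py <<'E'
import numpy as np, cv2
from plant import bot
from scipy.spatial.transform import Rotation as R
def snap(n,f=None):
    s=bot.sense(); im=bot.snapshot(n)
    if f: cv2.imwrite('pics/'+f+'.png',im[:,:,::-1])
    return im,s
def cam(n,s=None):
    m=bot.camera_model(n); K=np.array([[m['fx'],0,m['cx']],[0,m['fy'],m['cy']],[0,0,1.]])
    if n=='wrist':
        T=np.eye(4);T[:3,:3]=R.from_quat(s['ee_rot']).as_matrix();T[:3,3]=s['tool_pos'];T=T@np.array(m['T_tool_cam'])
        Rw=T[:3,:3].T; t=-Rw@T[:3,3]
    else:
        Rw=R.from_rotvec(np.ravel(m['rvec'])).as_matrix(); t=np.ravel(m['tvec'])
    return K,Rw,t
def onz(c,px,z):
    K,Rw,t=c; d=Rw.T@np.linalg.inv(K)@np.array([*px,1.]); o=-Rw.T@t
    return o+d*(z-o[2])/d[2]
def proj(c,P):
    K,Rw,t=c; q=(np.atleast_2d(P)@Rw.T+t)@K.T; return q[:,:2]/q[:,2:]
def ray(c,px):
    K,Rw,t=c; d=Rw.T@np.linalg.inv(K)@np.array([*px,1.]); return -Rw.T@t,d/np.linalg.norm(d)
def tri(c1,p1,c2,p2):
    P=[c[0]@np.c_[c[1],c[2]] for c in (c1,c2)]
    X=cv2.triangulatePoints(P[0],P[1],np.float64(p1),np.float64(p2))[:,0]; return X[:3]/X[3]
E
python3 - <<'E'
from h import *
print(bot.sense()); np.set_printoptions(precision=1,suppress=True)
a=[snap(n,n+'0')[0] for n in('side','top')]
snap('wrist','wrist0')
for n in('top','side'):
    c=cam(n);print(n,c[0].ravel(),-c[1].T@c[2],c[1].ravel())
    for l in ['bat','wheel_top','vase_belly','tile','tile_grip','tile_glaze','rack','plain_tile','jar_blue','jar_pink','cup']:
        for d in bot.landmark_of(n,l)[:3]: print(n,l,np.round(d['point'],1),round(d['score'],2))
cv2.imwrite('pics/both0.png',cv2.resize(np.hstack(a),(800,300))[:,:,::-1])
E
```

```text
{'time_s': 0.0, 'joints': array([1.09740090e+00, 3.14025743e-01, 4.49763291e-02, 1.30359952e+00,
       2.04712413e-05, 1.43120185e+00]), 'joint_vel': array([ 8.03928114e-04, -1.36432951e-03,  1.04544057e-03, -8.74392816e-05,
       -6.28168499e-05, -2.57458612e-04]), 'effort': array([ 8.26597193e-05, -4.80629396e+01,  2.98531812e+01,  1.91420614e-02,
       -1.43661196e-04,  1.83598246e-05]), 'tool_pos': array([188.15583146, 542.8025568 , 230.39337243]), 'ee_rot': array([ 1.66126638e-01,  9.86103991e-01, -8.80045233e-04, -2.89241326e-04]), 'contact_force': array([-0.16207793, -0.44087563,  0.78015266]), 'wrist_torque': array([-0.03375948,  0.02189057, -0.01266219]), 'finger_gap': 85.42945406484613}
top [561.    0.  314.8   0.  561.  245.    0.    0.    1. ] [ 357.2    6.9 1511.6] [-0.  -1.  -0.  -1.   0.  -0.1  0.1  0.  -1. ]
top bat [448.8 239.7] 0.97
top wheel_top [452.8 351.9] 0.78
top wheel_top [295.4 297. ] 0.64
top wheel_top [343.1 195.2] 0.59
top vase_belly [452.1 233.9] 0.69
top tile [202.7 235.9] 0.53
top tile [344.2 193.8] 0.52
top tile_grip [206.8 223.3] 0.54
top tile_gri
[... 186 characters left out ...]
p plain_tile [214.6 232.7] 0.66
top jar_blue [415.4 159.6] 0.65
top jar_pink [357.9 278.9] 0.73
top cup [219.7 167.3] 0.57
top cup [216.5 234. ] 0.26
side [490.8   0.  315.7   0.  490.8 238.6   0.    0.    1. ] [ 365.3 -757.8  809.7] [ 1.  -0.2  0.  -0.1 -0.6 -0.8  0.1  0.8 -0.6]
side bat [362.9 449.4] 0.8
side wheel_top [170.  424.1] 0.97
side wheel_top [253.8 273.9] 0.74
side wheel_top [378.3 291.7] 0.57
side vase_belly [371.3 429.8] 0.78
side tile [307.4 220.1] 0.78
side tile_grip [319.5 209.9] 0.78
side tile_glaze [298.7 214.5] 0.72
side rack [311.4 226. ] 0.86
side plain_tile [312.1 228.2] 0.95
side jar_blue [469.2 398.5] 0.96
side jar_pink [280.8 345.9] 0.59
side cup [379.7 225.3] 0.68
```

View pics/top0.png

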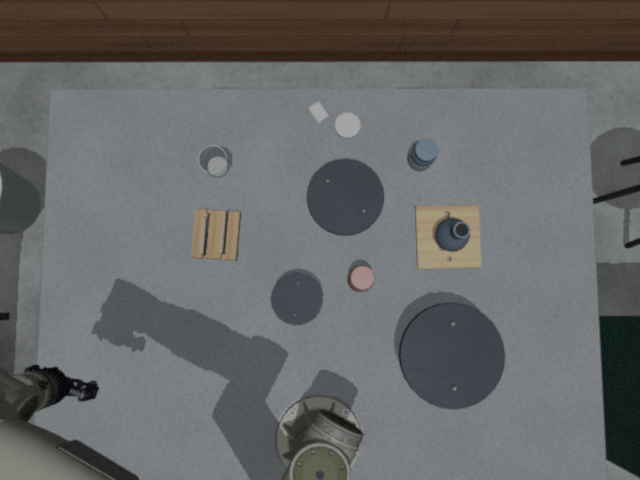

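View pics/side0.png

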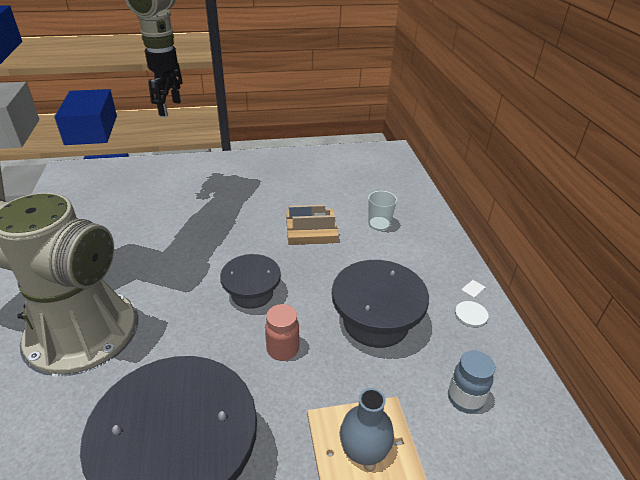

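```bash
python3 - <<'E'
from h import *
np.set_printoptions(precision=1,suppress=True)
c=cam('top');s=cam('side')
for n,p,z in [('pinA',(327.5,181),104),('pinB',(364.5,211),104),('wheel',(345.5,196),95),('holeA',(448,213),12),('holeB',(450,258.5),12),('neck',(461,229.5),152),('tilegripnet',(206.5,223.3),46),('tile top a',(207,210),62),('tile top b',(204.5,254),62),('rack',(217.5,234),12),('jarb',(425,151),105),('jarp',(362,276),100),('cup',(214,158),40)]: print(n,onz(c,p,z))
print('grip tri',tri(c,(206.8,223.3),s,(319.5,209.9)),'belly',tri(c,(452.1,233.9),s,(371.3,429.8)),'neck',tri(c,(461,229.5),s,(372,398)))
print('pins tri',tri(c,(327.5,181),s,(392.5,272)),tri(c,(364.5,211),s,(367,307)))
print(np.array(bot.camera_model('wrist')['T_tool_cam']),bot.camera_model('wrist')['fx'],bot.grip_point_offset)
print(R.from_quat(bot.sense()['ee_rot']).as_matrix())
E
```

```text
pinA [660.  -24.8 104. ]
pinB [ 582.6 -118.5  104. ]
wheel [622.9 -71.   95. ]
holeA [ 591.7 -352.1   12. ]
holeB [ 468.5 -354.6   12. ]
neck [ 529.1 -349.4  152. ]
tilegripnet [559.4 293.1  46. ]
tile top a [592.2 289.3  62. ]
tile top b [476.9 293.7  62. ]
rack [535.  269.6  12. ]
jarb [ 737.7 -274.8  105. ]
jarp [ 418. -111.  100.]
cup [736.5 277.4  40. ]
grip tri [559.8 291.4  50.3] belly [ 532.9 -349.8   63.8] neck [ 529.8 -349.   154.4]
pins tri [662.1 -25.2 101.5] [ 583.6 -118.6  104. ]
[[  -0.    -1.    -0.3   72.6]
 [   1.     0.    -0.    -0.2]
 [   0.    -0.3    1.  -143.1]
 [   0.     0.     0.     1. ]] 335.14143146610655 18.700000000000003
[[-0.9  0.3  0. ]
 [ 0.3  0.9  0. ]
 [-0.   0.  -1. ]]
```

View pics/wrist0.png

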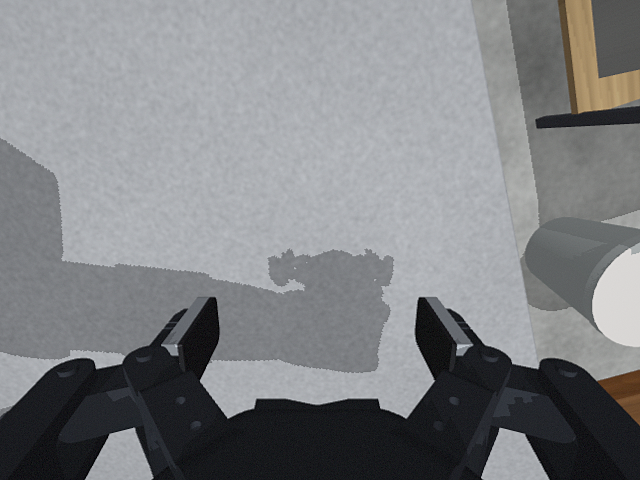

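Call:
move_arm(
  claw=[85,85,85,85,85],
  translation=[
    [-17,-11,-0.3],
    [-17,-11,-0.3],
    [-17,-11,-0.3],
    [-17,-11,-0.3],
    [-17,-11,-0.3],
  ],
  yaw=[0,0,0,0,0],
)

```text
time_s: 1.67
tool_pos: [317.2, 377.6, 234.5]
ee_rot: [0.166, 0.986, 0.0, 0.0]
contact_force: [0.8, 0.4, -0.5]
finger_gap: 85.1
```

Call:
move_arm(
  claw=[85,85,85,85,85],
  translation=[
    [-13,-8.4,-0.3],
    [-13,-8.4,-0.3],
    [-13,-8.4,-0.3],
    [-13,-8.4,-0.3],
    [-13,-8.4,-0.3],
  ],
  yaw=[0,0,0,0,0],
)

```text
time_s: 2.08
tool_pos: [445.8, 213.2, 238.8]
ee_rot: [0.166, 0.986, 0.0, 0.001]
contact_force: [1.2, 0.7, 0.4]
finger_gap: 85.1
```

Call:
move_arm(
  claw=[85,85,85,85,85],
  translation=[
    [-8.6,-5.6,-0.3],
    [-8.6,-5.6,-0.3],
    [-8.6,-5.6,-0.3],
    [-8.6,-5.6,-0.3],
    [-8.6,-5.6,-0.3],
  ],
  yaw=[0,0,0,0,0],
)

```text
time_s: 2.5
tool_pos: [573.5, 48.5, 245.0]
ee_rot: [0.166, 0.986, 0.001, 0.001]
contact_force: [0.5, 0.3, 0.1]
finger_gap: 84.7
```

Call:
move_arm(
  claw=[85,85,85,85,85],
  translation=[
    [-3.9,-2.4,0],
    [-3.9,-2.4,0],
    [-3.9,-2.4,0],
    [-3.9,-2.4,0],
    [-3.9,-2.4,0],
  ],
  yaw=[0,0,0,0,0],
)

```text
time_s: 2.92
tool_pos: [691.7, -97.9, 243.7]
ee_rot: [0.168, 0.986, -0.0, 0.001]
contact_force: [-0.9, 0.2, -0.3]
finger_gap: 85.0
```

Call:
move_arm(
  claw=[85,85],
  translation=[
    [0,0,0],
    [0,0,0],
  ],
  yaw=[0,0],
)

```text
time_s: 3.08
tool_pos: [691.9, -99.5, 242.2]
ee_rot: [0.169, 0.986, 0.0, 0.0]
contact_force: [-0.2, 0.9, -0.8]
finger_gap: 84.9
```

```bash
python3 - <<'E'
from h import *
np.set_printoptions(precision=1,suppress=True)
im,s=snap('wrist','wheel1'); c=cam('wrist',s); print(s['tool_pos'],s['joints'],proj(c,[[660,-25,104],[583,-118,104],[622,-71,95]]))
for l in ['wheel_top']:
    for d in bot.landmark_of('wrist',l): print(l,d['point'],d['score'],onz(c,d['point'],95))
E
```

```text
[691.9 -99.5 242.2] [-0.3  0.6  0.5  1.5  0.   0.1] [[390.2 161.6]
 [248.8 107.1]
 [321.7 135.5]]
wheel_top [325.4, 143.5] 0.64 [629.1 -70.2  95. ]
```

View pics/wheel1.png

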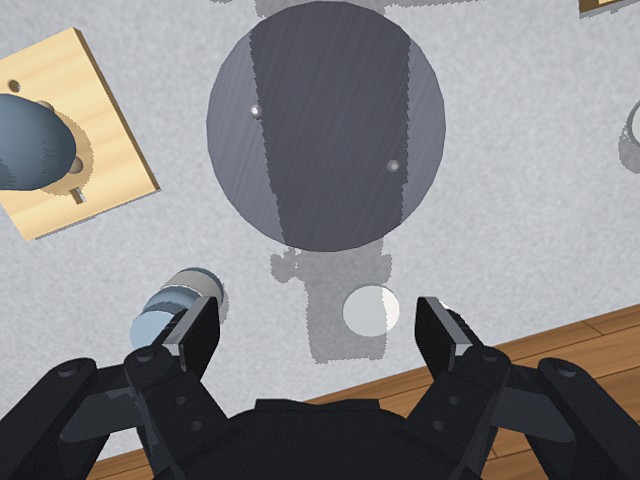

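Call:
move_arm(
  claw=[85,85,85,85,85],
  translation=[
    [-0.15,-7.3,0],
    [-0.15,-7.3,0],
    [-0.15,-7.3,0],
    [-0.15,-7.3,0],
    [-0.15,-7.3,0],
  ],
  yaw=[0,0,0,0,0],
)

```text
time_s: 3.6
tool_pos: [625.5, -294.7, 244.8]
ee_rot: [0.166, 0.986, 0.0, 0.001]
contact_force: [1.1, 0.4, -0.3]
finger_gap: 85.5
```

Call:
move_arm(
  claw=[85,85,85,85,85],
  translation=[
    [0,-2.2,0],
    [0,-2.2,0],
    [0,-2.2,0],
    [0,-2.2,0],
    [0,-2.2,0],
  ],
  yaw=[0,0,0,0,0],
)

```text
time_s: 4.02
tool_pos: [596.7, -376.3, 245.4]
ee_rot: [0.165, 0.986, 0.0, 0.001]
contact_force: [-0.3, 0.2, -0.2]
finger_gap: 84.7
```

```bash
python3 - <<'E'
from h import *
np.set_printoptions(precision=1,suppress=True)
im,s=snap('wrist','bat1'); c=cam('wrist',s); print(s['tool_pos'],s['ee_rot'],s['joints'],proj(c,[[591,-352,12],[469,-354,12],[530,-351,152]]))
for l in ['bat','vase_belly']:
    for d in bot.landmark_of('wrist',l): print(l,d['point'],d['score'],onz(c,d['point'],0 if l=='bat' else 65))
E
```

```text
[ 596.7 -376.3  245.4] [0.2 1.  0.  0. ] [-0.7  0.6  0.5  1.5  0.  -0.3] [[335.8 193.7]
 [297.   82.4]
 [320.5 140.8]]
bat [321.2, 141.3] 0.91 [ 532.2 -349.1    0. ]
```

View pics/bat1.png

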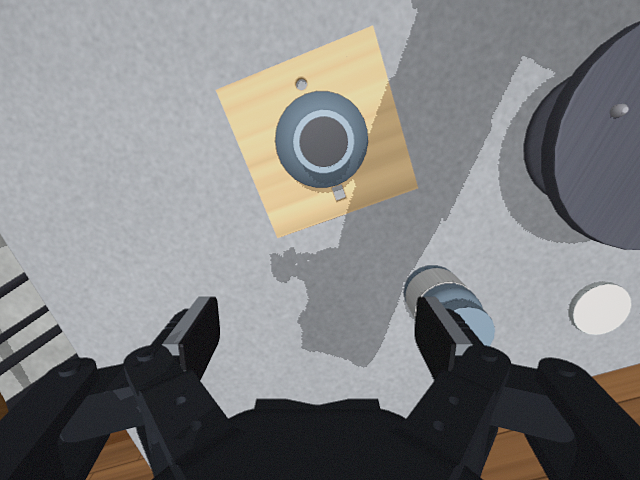

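```bash
cat > st.py <<'E'
E
python3 - <<'E'
from h import *
np.set_printoptions(precision=2,suppress=True)
# wheel pins: image at tool pose stored
sW=dict(tool_pos=np.array([691.9,-99.5,242.2]),ee_rot=[0.169,0.986,0,0]); 
q=np.array([0.169,0.986,0,0.0004]); sW['ee_rot']=q/np.linalg.norm(q)
cW=cam('wrist',sW)
im=cv2.imread('pics/wheel1.png'); g=cv2.cvtColor(im,cv2.COLOR_BGR2GRAY).astype(float)
P=[]
for u,v in [(256,111),(392,166)]:
    w=g[v-10:v+11,u-10:u+11]; w=np.clip(w-np.median(w)-25,0,None); yy,xx=np.mgrid[v-10:v+11,u-10:u+11]
    p=((w*xx).sum()/w.sum(),(w*yy).sum()/w.sum()); P.append(onz(cW,p,102)); print('pin',p,P[-1],(w>0).sum())
P=np.array(P);print('wheel c',P.mean(0),'sep',np.linalg.norm(P[0]-P[1]),'ang',np.degrees(np.arctan2(*(P[1]-P[0])[1::-1])))
s=bot.sense();cB=cam('wrist',s)
im=cv2.imread('pics/bat1.png'); hsv=cv2.cvtColor(im,cv2.COLOR_BGR2HSV)
m=((hsv[:,:,0]>10)&(hsv[:,:,0]<28)&(hsv[:,:,1]>60)).astype(np.uint8); m[250:]=0; m[:,:200]=0
cn=max(cv2.findContours(m,0,1)[0],key=cv2.contourArea); h=cv2.convexHull(cn)[:,0].astype(float)
# hull to plane z=12, then fit rect
H=np.array([onz(cB,p,12)[:2] for p in h],np.float32); r=cv2.minAreaRect(H); print('bat rect',r)
# lip ring
rg=im[100:185,280:370].astype(int); ring=((rg[:,:,0]>165)&(rg[:,:,0]-rg[:,:,2]>15)).astype(np.uint8)
cr=max(cv2.findContours(ring,0,1)[0],key=cv2.contourArea); e=cv2.fitEllipse(cr); lc=(e[0][0]+280,e[0][1]+100); print('lip',lc,e[1],onz(cB,lc,152))
for u,v in [(301,84)]:
    gg=cv2.cvtColor(im,cv2.COLOR_BGR2GRAY).astype(float)[v-12:v+13,u-12:u+13]; w=np.clip(np.median(gg)-30-gg,0,None); yy,xx=np.mgrid[v-12:v+13,u-12:u+13]
    p=((w*xx).sum()/w.sum(),(w*yy).sum()/w.sum()); print('hole',p,onz(cB,p,12),onz(cB,p,8))
print(s['ee_rot'])
A=cv2.resize(cv2.imread('pics/wheel1.png')[80:200,220:420],None,fx=2,fy=2);
for u,v in h: cv2.circle(im,(int(u),int(v)),1,(0,0,255),-1)
cv2.drawMarker(im,tuple(int(round(x)) for x in lc),(0,255,0),0,8)
B=cv2.resize(im[20:245,205:425],None,fx=2.4,fy=2.4); A=cv2.copyMakeBorder(A,0,B.shape[0]-A.shape[0],0,0,0); cv2.imwrite('pics/chk.png',cv2.resize(np.hstack([A[:,:260],B]),None,fx=.95,fy=.95))
E
```

```text
pin (np.float64(254.27693504472967), np.float64(109.99649941656943)) [ 586.13 -115.02  102.  ] 54
pin (np.float64(393.5396984924623), np.float64(165.2894472361809)) [664.07 -22.81 102.  ] 91
wheel c [625.1  -68.91 102.  ] sep 120.73272490033898 ang 49.79290880714906
bat rect ((532.1099853515625, -348.7489013671875), (170.13980102539062, 170.0074920654297), 1.1570988893508911)
lip (323.1196632385254, 140.7654037475586) (60.11071014404297, 62.434104919433594) [ 531.41 -348.49  152.  ]
hole (np.float64(303.41620111731845), np.float64(86.62306021104904)) [ 475.8  -348.51   12.  ] [ 475.24 -348.47    8.  ]
[0.16 0.99 0.   0.  ]
```

```bash
python3 - <<'E'
from h import *
np.set_printoptions(precision=2,suppress=True)
q=np.array([0.169,0.986,0,0.0004]); cW=cam('wrist',dict(tool_pos=np.array([691.9,-99.5,242.2]),ee_rot=q/np.linalg.norm(q)))
im=cv2.imread('pics/wheel1.png'); g=cv2.cvtColor(im,cv2.COLOR_BGR2GRAY)
P=[]
for u,v in [(256,111),(392,166)]:
    w=g[v-9:v+10,u-9:u+10]; print(w[::2,::2]); n,l,st,ce=cv2.connectedComponentsWithStats((w>125).astype(np.uint8)); k=1+np.argmax(st[1:,4]); p=ce[k]+[u-9,v-9]; P.append(onz(cW,p,101)); print(p,st[k],P[-1])
P=np.array(P);print(P.mean(0),np.linalg.norm(P[0]-P[1]),np.degrees(np.arctan2(*(P[1]-P[0])[1::-1])))
s=bot.sense(); print(s['tool_pos'],R.from_quat(s['ee_rot']).as_matrix())
E
```

```text
[[129 128 127 123 123 125  83  87  86  81]
 [128 129 124 128 136 131  78  85  82  80]
 [127 128 144 161 166 164 115  85  82  83]
 [125 126 156 224 239 122 118 108  80  82]
 [129 127 152 234 232 181 117 110  80  85]
 [127 122 138 232 237 188 111 104  83  85]
 [126 123 119 119 147 132 111  94  82  82]
 [124 123 120 108 110 107  96  82  83  84]
 [124 124 121  85 130  82  74  79  82  85]
 [121 123 121 125 128 123 124 128  82  84]]
[252.23 108.21] [  0   0  12  13 115] [ 584.24 -116.17  101.  ]
[[ 82  84  85  84  87  80  81  85  87  81]
 [ 82  83  82  86  82  75  77  84  84  83]
 [ 81  87  81 109 121 121 122 100  80  84]
 [ 83  84  99 118 126 130 132 121  81  82]
 [ 84  83 106 120 133 162 161 130  93  80]
 [ 83  82 101 113 140 161 164 130  89  83]
 [ 84  81  87 106 112 133 125 104  78  83]
 [ 83  87  77  85  99 102  91  80  84  84]
 [ 82  85  81  82  84  80  83  82  81  83]
 [ 81  79  77  82  84  82  84  80  81  82]]
[393.86 165.35] [ 8  5  7  8 43] [664.35 -22.39 101.  ]
[624.29 -69.28 101.  ] 123.34564857810501 49.49542877378038
[ 597.63 -375.35  245.34] [[-0.95  0.32  0.  ]
 [ 0.32  0.95  0.  ]
 [-0.    0.   -1.  ]]
```

Call:
move_arm(
  claw=[85,85,85,85,85],
  translation=[
    [1.77,0.12,0],
    [1.77,0.12,0.5],
    [1.77,0.12,1],
    [1.77,0.12,1],
    [1.77,0.12,1],
  ],
  yaw=[-3.95,-3.95,-3.95,-3.95,-3.95],
)

```text
time_s: 4.58
tool_pos: [532.6, -346.1, 205.1]
ee_rot: [-0.007, 1.0, 0.001, 0.001]
contact_force: [0.2, 0.7, 0.8]
finger_gap: 84.9
```

```bash
python3 - <<'E'
from h import *
np.set_printoptions(precision=2,suppress=True)
q=np.array([0.169,0.986,0,0.0004]); cW=cam('wrist',dict(tool_pos=np.array([691.9,-99.5,242.2]),ee_rot=q/np.linalg.norm(q)))
P=np.array([onz(cW,p,101) for p in [(256.2,110.8),(392.7,165.8)]]);print(P,P.mean(0),np.linalg.norm(P[0]-P[1]),np.degrees(np.arctan2(*(P[1]-P[0])[1::-1])))
for i in range(2):
    im,s=snap('wrist'); M=R.from_quat(s['ee_rot']).as_matrix(); print(s['tool_pos'],M[0],M[2],np.degrees(np.arctan2(M[1,0],M[0,0])))
    for T in [(531.8,-348.6,112)]: print((M.T@(np.array(T)-s['tool_pos']))/40)
E
```

```text
[[ 586.82 -114.04  101.  ]
 [ 664.14  -23.49  101.  ]] [625.48 -68.76 101.  ] 119.07114664401428 49.505408919173924
[ 532.59 -346.15  205.11] [-1.   -0.01  0.  ] [-0.  0. -1.] -179.20450211425478
[ 0.02 -0.06  2.33]
[ 533.6  -347.27  206.41] [-1.   -0.01  0.  ] [-0. -0. -1.] -179.2168803088793
[ 0.05 -0.03  2.36]
```

Call:
move_arm(
  claw=[85,85,85,85,85],
  translation=[
    [0.035,-0.045,0.8],
    [0.035,-0.045,1.6],
    [0.035,-0.045,2.33],
    [0.035,-0.045,2.33],
    [0.035,-0.045,2.33],
  ],
  yaw=[0,0,0,0,0],
)

```text
time_s: 5.1
tool_pos: [533.6, -349.8, 113.8]
ee_rot: [-0.007, 1.0, -0.0, 0.002]
contact_force: [0.5, 0.0, 1.4]
finger_gap: 85.0
```

```bash
python3 - <<'E'
from h import *
np.set_printoptions(precision=2,suppress=True)
for i in range(3):
    im,s=snap('wrist','pre'); print(s['tool_pos'],s['contact_force'],s['finger_gap'])
E
```

```text
[ 533.57 -349.84  113.75] [0.51 0.03 1.38] 85.03494237103315
[ 534.48 -350.72  115.51] [ 0.43 -0.36  0.32] 84.7252137582128
[ 534.96 -351.22  116.49] [0.32 0.34 0.33] 85.05843844752047
```

View pics/pre.png

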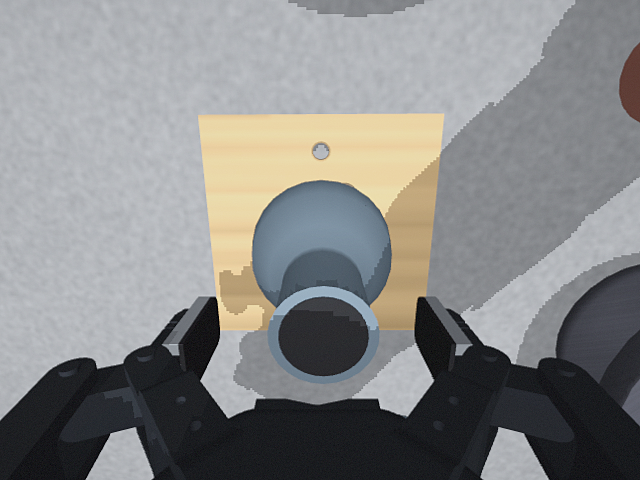

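Call:
move_arm(
  claw=[85,85,85,85,85],
  translation=[
    [0.07,0.06,0.08],
    [0.07,0.06,0.08],
    [0.07,0.06,0.08],
    [0.07,0.06,0.08],
    [0.07,0.06,0.08],
  ],
  yaw=[0,0,0,0,0],
)

```text
time_s: 5.67
tool_pos: [532.4, -349.1, 114.1]
ee_rot: [-0.007, 1.0, -0.003, 0.005]
contact_force: [-0.0, 0.5, -0.9]
finger_gap: 84.8
```

```bash
python3 - <<'E'
from h import *
np.set_printoptions(precision=2,suppress=True)
for i in range(3):
    im,s=snap('wrist'); print(s['tool_pos'],s['finger_gap'],R.from_quat(s['ee_rot']).as_matrix()[:,2])
E
```

```text
[ 532.35 -349.14  114.06] 84.79911406467214 [ 0.01 -0.01 -1.  ]
[ 532.31 -349.12  113.9 ] 85.20078803891592 [ 0.01 -0.01 -1.  ]
[ 532.25 -349.05  113.74] 84.86011317503993 [ 0.01 -0.01 -1.  ]
```

Call:
move_arm(
  claw=[36,30,30,30,30],
  translation=[
    [0,0,0],
    [0,0,0],
    [0,0,0],
    [0,0,0],
    [0,0,0],
  ],
  yaw=[0,0,0,0,0],
  grip_force=70,
)

```text
time_s: 6.23
tool_pos: [532.3, -349.1, 113.9]
ee_rot: [-0.007, 1.0, -0.003, 0.004]
contact_force: [-0.0, -1.4, 1.4]
finger_gap: 38.5
```

Call:
move_arm(
  claw=[30,30,30,30,30],
  translation=[
    [0,0,0],
    [0,0,0],
    [0,0,0],
    [0,0,0],
    [0,0,0],
  ],
  yaw=[0,0,0,0,0],
)

```text
time_s: 6.65
tool_pos: [532.3, -349.1, 113.9]
ee_rot: [-0.007, 1.0, -0.002, 0.004]
contact_force: [0.1, -0.7, 0.3]
finger_gap: 38.3
```

Call:
move_arm(
  claw=[30,30,30,30,30],
  translation=[
    [0,0,-0.2],
    [0,0,-0.8],
    [0,0,-1.6],
    [0,0,-2.4],
    [0,0,-3.0],
  ],
  yaw=[0,0,0,0,0],
)

```text
time_s: 7.07
tool_pos: [530.9, -348.1, 235.4]
ee_rot: [-0.007, 1.0, -0.002, 0.004]
contact_force: [0.7, -1.4, -5.7]
finger_gap: 38.3
```

```bash
python3 - <<'E'
from h import *
np.set_printoptions(precision=3,suppress=True)
for i in range(3):
    im,s=snap('wrist','lift'); M=R.from_quat(s['ee_rot']).as_matrix()
    print(s['tool_pos'],s['finger_gap'],M[:,2],s['contact_force'],np.degrees(np.arctan2(M[1,0],M[0,0])),M.T@np.array([625.5-s['tool_pos'][0],-68.8-s['tool_pos'][1],0])/40)
E
```

```text
[ 530.852 -348.146  235.389] 38.33903271348217 [ 0.008 -0.005 -1.   ] [ 0.685 -1.359 -5.711] -179.21934269077298 [-2.461  6.951 -0.013]
[ 532.328 -349.395  240.719] 38.23687509744029 [ 0.014 -0.01  -1.   ] [ 0.997 -1.616 -0.74 ] -179.21316910177734 [-2.425  6.982 -0.036]
[ 532.79  -349.752  238.259] 38.275003162287305 [ 0.014 -0.01  -1.   ] [ 0.779 -0.61  -6.239] -179.2157933945945 [-2.413  6.991 -0.036]
```

Call:
move_arm(
  claw=[30,30,30,30,30],
  translation=[
    [-0.2,0.6,0],
    [-0.5,1.4,0],
    [-0.8,2.3,0],
    [-1.1,3.2,0],
    [-1.4,4.1,0],
  ],
  yaw=[-1,-2,-3.3,-4.6,-5.9],
)

```text
time_s: 7.63
tool_pos: [584.3, -182.3, 230.5]
ee_rot: [-0.263, 0.965, -0.003, 0.002]
contact_force: [1.7, -0.3, -6.1]
finger_gap: 38.1
```

```bash
cat > to.py <<'E'
import sys
from h import *
np.set_printoptions(precision=3,suppress=True)
T=[float(a) for a in sys.argv[1:4]]; ang=float(sys.argv[4])
n=int(sys.argv[5]) if len(sys.argv)>5 else 1
for i in range(n):
    im,s=snap('wrist','to'); M=R.from_quat(s['ee_rot']).as_matrix(); a=np.degrees(np.arctan2(M[1,0],M[0,0]))
    print('t',round(s['time_s'],2),s['tool_pos'],'z',M[:,2],'F',s['contact_force'],'ang',a,'move',M.T@(np.array(T)-s['tool_pos'])/40,'yaw',-((ang-a+180)%360-180)/5)
E
python3 to.py 625.5 -68.8 236 -131.7
```

```text
t 7.63 [ 584.291 -182.254  230.544] z [ 0.006 -0.005 -1.   ] F [ 1.653 -0.285 -6.08 ] ang -149.45106985064416 move [-2.329  1.918 -0.144] yaw -3.5502139701288344
```

Call:
move_arm(
  claw=[30,30,30,30,30],
  translation=[
    [-0.7,0.6,-0.1],
    [-1.4,1.1,-0.14],
    [-2.0,1.6,-0.14],
    [-2.33,1.92,-0.14],
    [-2.33,1.92,-0.14],
  ],
  yaw=[-1.3,-2.5,-3.5,-3.7,-3.7],
)

```text
time_s: 8.1
tool_pos: [625.0, -55.3, 233.1]
ee_rot: [-0.423, 0.906, 0.002, 0.002]
contact_force: [-0.6, 0.5, -6.4]
finger_gap: 38.4
```

Call:
move_arm(
  claw=[30,30,30],
  translation=[
    [0,0,0],
    [0,0,0],
    [0,0,0],
  ],
  yaw=[0,0,0],
)

```text
time_s: 8.35
tool_pos: [623.8, -55.8, 230.9]
ee_rot: [-0.423, 0.906, 0.003, 0.0]
contact_force: [-0.3, -0.8, -6.7]
finger_gap: 38.1
```

```bash
python3 to.py 625.5 -68.8 236 -130.9 3; python3 - <<'E'
import cv2
im=cv2.imread('pics/to.png'); cv2.imwrite('pics/hov.png',cv2.resize(im[60:360,160:480],None,fx=2,fy=2))
E
```

```text
t 8.35 [623.846 -55.785 230.864] z [-0.002  0.007 -1.   ] F [-0.318 -0.83  -6.737] ang -129.99547706778387 move [ 0.222 -0.24  -0.131] yaw 0.1809045864432278
t 8.4 [624.183 -56.158 231.547] z [-0.001  0.006 -1.   ] F [ 0.119 -0.396 -6.324] ang -130.02179993958953 move [ 0.22  -0.228 -0.113] yaw 0.17564001208209562
t 8.45 [624.474 -56.344 232.171] z [ 0.     0.006 -1.   ] F [ 0.776  0.748 -6.367] ang -130.0323698458921 move [ 0.221 -0.22  -0.098] yaw 0.17352603082157997
```

View pics/hov.png

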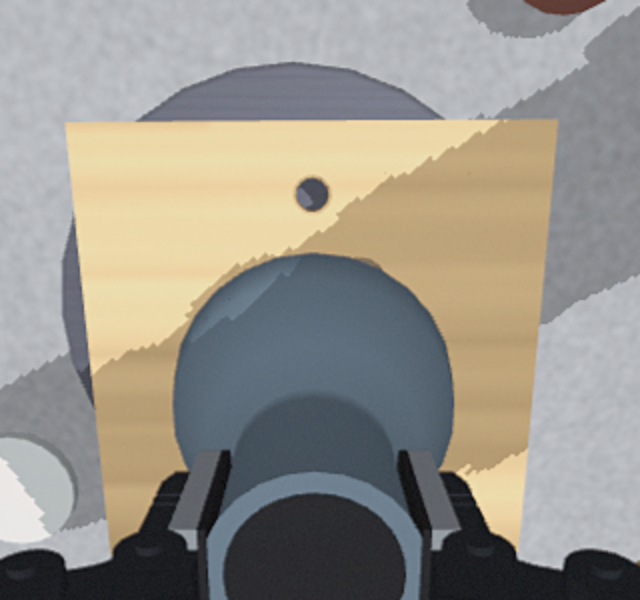

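Call:
move_arm(
  claw=[30,30,30,30,30],
  translation=[
    [0.22,-0.22,0.1],
    [0.22,-0.22,0.2],
    [0.22,-0.22,0.2],
    [0.22,-0.22,0.2],
    [0.22,-0.22,0.2],
  ],
  yaw=[0.17,0.17,0.17,0.17,0.17],
)

```text
time_s: 8.92
tool_pos: [625.6, -68.9, 224.6]
ee_rot: [-0.415, 0.91, 0.003, 0.002]
contact_force: [0.8, -0.3, -6.8]
finger_gap: 38.2
```

```bash
python3 to.py 625.5 -68.8 222 -130.9 3; python3 - <<'E'
import cv2
im=cv2.imread('pics/to.png'); cv2.imwrite('pics/hov2.png',cv2.resize(im[90:240,220:400],None,fx=4,fy=4,interpolation=0))
E
```

```text
t 8.92 [625.639 -68.921 224.557] z [ 0.001  0.006 -1.   ] F [ 0.829 -0.292 -6.808] ang -130.90887428201506 move [0.    0.004 0.064] yaw -0.0017748564030114268
t 8.97 [625.784 -68.765 224.734] z [ 0.001  0.006 -1.   ] F [ 0.44  -0.049 -6.043] ang -130.89139869508395 move [0.006 0.005 0.068] yaw 0.0017202609832111192
t 9.02 [625.838 -68.638 224.792] z [ 0.001  0.006 -1.   ] F [ 0.885 -0.42  -7.193] ang -130.879031544512 move [0.009 0.004 0.07 ] yaw 0.004193691097600549
```

View pics/hov2.png

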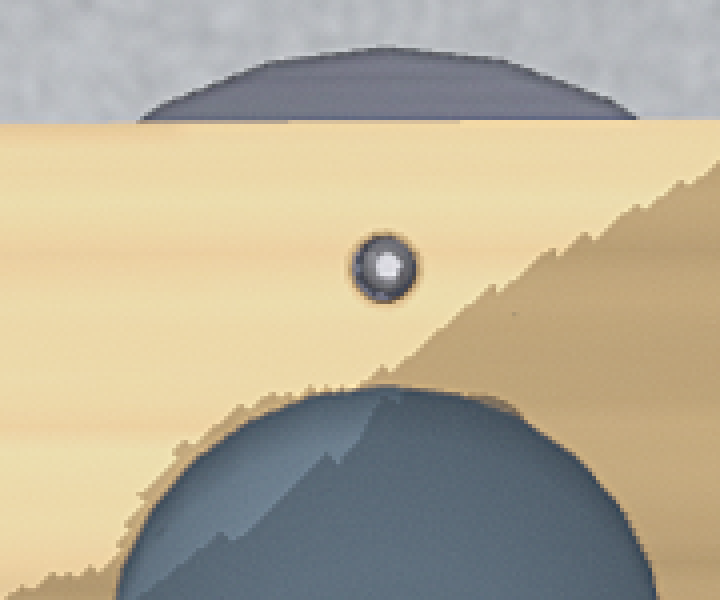

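Call:
move_arm(
  claw=[30,30,30,30,30],
  translation=[
    [0.01,0,0.1],
    [0.01,0,0.2],
    [0.01,0,0.3],
    [0.01,0,0.3],
    [0.01,0,0.3],
  ],
  yaw=[0,0,0,0,0],
)

```text
time_s: 9.48
tool_pos: [625.2, -68.6, 212.1]
ee_rot: [-0.416, 0.909, 0.003, 0.001]
contact_force: [-0.8, 0.3, -7.0]
finger_gap: 38.0
```

Call:
move_arm(
  claw=[30,30,30,30,30],
  translation=[
    [0,0,0.05],
    [0,0,0.1],
    [0,0,0.13],
    [0,0,0.13],
    [0,0,0.13],
  ],
  yaw=[0,0,0,0,0],
)

```text
time_s: 9.9
tool_pos: [626.2, -68.2, 209.1]
ee_rot: [-0.416, 0.909, 0.002, 0.003]
contact_force: [1.1, 3.3, 5.5]
finger_gap: 38.3
```

Call:
move_arm(
  claw=[30,30,30,30],
  translation=[
    [0,0,0.08],
    [0,0,0.08],
    [0,0,0.08],
    [0,0,0.08],
  ],
  yaw=[0,0,0,0],
)

```text
time_s: 10.23
tool_pos: [626.3, -68.2, 209.1]
ee_rot: [-0.416, 0.909, 0.001, 0.004]
contact_force: [-3.3, 2.4, 12.9]
finger_gap: 38.6
```

```bash
python3 to.py 625.5 -68.8 209 -130.9 2; python3 - <<'E'
import cv2
from h import *
im=cv2.imread('pics/to.png'); a=cv2.resize(im[90:240,220:400],(400,333),interpolation=0)
sd=snap('side')[0][:,:,::-1]; b=cv2.resize(sd[180:347,290:490],(400,333),interpolation=0)
cv2.imwrite('pics/seat.png',np.hstack([a,b]))
E
```

```text
t 10.23 [626.289 -68.231 209.075] z [ 0.007  0.006 -1.   ] F [-3.326  2.446 12.926] ang -130.82891961916258 move [0.024 0.006 0.002] yaw 0.01421607616748588
t 10.28 [626.291 -68.196 209.047] z [ 0.007  0.006 -1.   ] F [-2.762  2.397 12.641] ang -130.8243652202162 move [0.024 0.005 0.001] yaw 0.015126955956759502
```

View pics/seat.png

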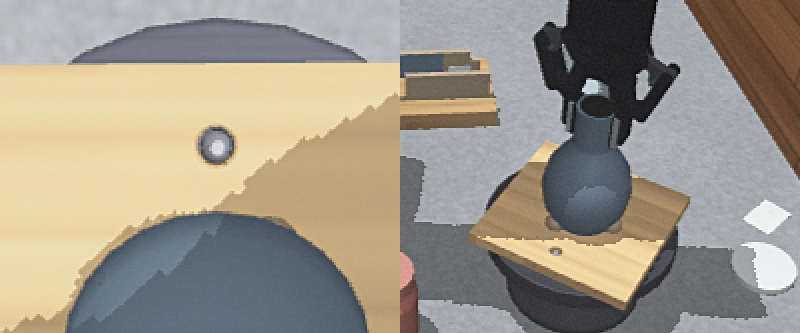

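Call:
move_arm(
  claw=[60,85,85,85,85],
  translation=[
    [0,0,-0.03],
    [0,0,-0.03],
    [0,0,-0.03],
    [0,0,-0.03],
    [0,0,-0.03],
  ],
  yaw=[0,0,0,0,0],
)

```text
time_s: 10.8
tool_pos: [626.3, -68.4, 209.9]
ee_rot: [-0.416, 0.909, 0.001, 0.004]
contact_force: [0.0, -0.5, -0.1]
finger_gap: 84.8
```

Call:
move_arm(
  claw=[85,85,85,85,85],
  translation=[
    [0,0,-0.5],
    [0,0,-1],
    [0,0,-2],
    [0,0,-2.2],
    [0,0,-2.2],
  ],
  yaw=[0,0,0,0,0],
)

```text
time_s: 11.22
tool_pos: [627.4, -69.4, 301.6]
ee_rot: [-0.416, 0.909, -0.001, 0.007]
contact_force: [-0.4, -0.3, -0.3]
finger_gap: 84.5
```

```bash
python3 to.py 559 292 240 180; python3 - <<'E'
from h import *
np.set_printoptions(precision=2,suppress=True)
im,s=snap('wrist','seat2'); c=cam('wrist',s)
print('exp hole',proj(c,[[625.5-60*np.cos(np.radians(49.5)),-68.8-60*np.sin(np.radians(49.5)),107]]))
hsv=cv2.cvtColor(im,cv2.COLOR_RGB2HSV)
m=((hsv[:,:,0]>10)&(hsv[:,:,0]<28)&(hsv[:,:,1]>60)).astype(np.uint8); m[300:]=0
cn=max(cv2.findContours(m,0,1)[0],key=cv2.contourArea); h=cv2.convexHull(cn)[:,0].astype(float); print(h[:, :].min(0),h.max(0))
for z in (107,116): print(z,cv2.minAreaRect(np.array([onz(c,p,z)[:2] for p in h],np.float32)))
E
```

```text
t 11.22 [627.393 -69.351 301.624] z [ 0.013  0.004 -1.   ] F [-0.404 -0.338 -0.256] ang -130.83618900980576 move [-5.699  7.212  1.552] yaw 9.832762198038846
exp hole [[319.27 151.03]]
[229. 123.] [408. 287.]
107 ((625.5155639648438, -70.02444458007812), (169.383056640625, 170.7110137939453), 49.30610275268555)
116 ((624.2355346679688, -71.51335906982422), (164.8270263671875, 166.11927795410156), 49.306121826171875)
```

Call:
move_arm(
  claw=[85,85,85,85,85],
  translation=[
    [-6.4,6.4,0.5],
    [-6.4,6.4,0.5],
    [-6.4,6.4,0.5],
    [-6.4,6.4,0.5],
    [-6.4,6.4,0.5],
  ],
  yaw=[1.4,2.8,4.2,5.6,7.0],
)

```text
time_s: 11.73
tool_pos: [610.5, 131.8, 285.2]
ee_rot: [-0.127, 0.992, 0.002, 0.002]
contact_force: [1.2, 0.4, 0.6]
finger_gap: 84.8
```

```bash
python3 to.py 600 291 215 177.8
```

```text
t 11.73 [610.49  131.795 285.22 ] z [ 0.004  0.005 -1.   ] F [1.162 0.363 0.562] ang -165.39316876339853 move [-0.742  3.911  1.774] yaw 3.3613662473203023
```

Call:
move_arm(
  claw=[50,40,40,40,40],
  translation=[
    [-0.2,1.0,0.4],
    [-0.4,2.0,0.8],
    [-0.6,3.0,1.3],
    [-0.74,3.7,1.75],
    [-0.74,3.7,1.75],
  ],
  yaw=[1,2,3,3.36,3.36],
)

```text
time_s: 12.2
tool_pos: [597.5, 294.7, 209.9]
ee_rot: [0.018, 1.0, 0.004, -0.003]
contact_force: [-0.9, -0.4, -1.1]
finger_gap: 40.1
```

Call:
move_arm(
  claw=[40,40,40,40],
  translation=[
    [0,0,0],
    [0,0,0],
    [0,0,0],
    [0,0,0],
  ],
  yaw=[0,0,0,0],
)

```text
time_s: 12.53
tool_pos: [598.2, 293.2, 210.5]
ee_rot: [0.019, 1.0, 0.004, -0.003]
contact_force: [0.3, -0.6, 0.2]
finger_gap: 39.6
```

```bash
python3 to.py 562 291 215 177.8 2; python3 - <<'E'
from h import *
np.set_printoptions(precision=2,suppress=True)
im,s=snap('wrist','tile1'); c=cam('wrist',s); print(s['tool_pos'],proj(c,[[562,291,46],[592,289,62],[477,294,62]]))
for l,z in [('tile_grip',46),('tile',12),('tile_glaze',37),('plain_tile',12)]:
    for d in bot.landmark_of('wrist',l)[:2]: print(l,d['point'],d['score'],onz(c,d['point'],z))
E
```

```text
t 12.53 [598.151 293.165 210.515] z [-0.005  0.008 -1.   ] F [ 0.263 -0.631  0.178] ang 177.84730947954537 move [ 0.902 -0.087 -0.108] yaw 0.009461895909072381
t 12.58 [598.355 293.192 210.892] z [-0.005  0.009 -1.   ] F [-0.302 -0.561  0.731] ang 177.83194445226857 move [ 0.907 -0.088 -0.099] yaw 0.006388890453712293
[598.4  293.27 211.05] [[311.87 181.74]
 [310.93 217.78]
 [311.01  76.28]]
tile_grip [322.6, 181.1] 0.97 [561.81 300.81  46.  ]
tile [320.1, 149.8] 0.81 [534.99 300.07  12.  ]
tile_glaze [317.3, 117.7] 0.66 [506.63 298.13  37.  ]
```

View pics/tile1.png

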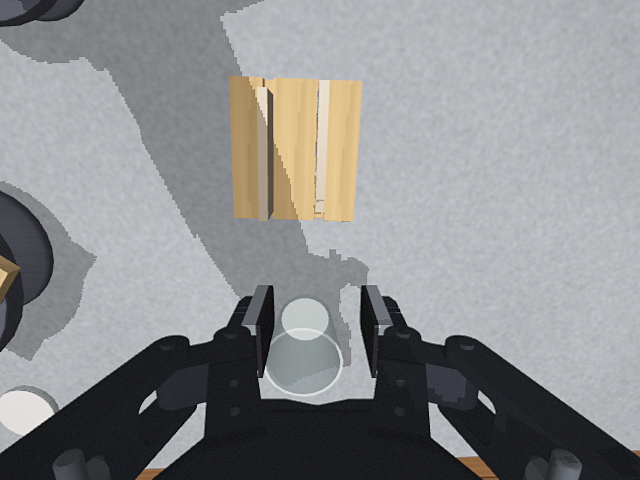

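Call:
move_arm(
  claw=[40,40,40,40,40],
  translation=[
    [0.91,0.12,0.6],
    [0.91,0.12,1.4],
    [0.91,0.12,2.2],
    [0.91,0.12,2.4],
    [0.91,0.12,2.4],
  ],
  yaw=[0.3,0.3,0.3,0.3,0.3],
)

```text
time_s: 13.3
tool_pos: [559.0, 300.3, 112.0]
ee_rot: [0.031, 0.999, 0.003, -0.005]
contact_force: [-0.7, 0.0, -0.1]
finger_gap: 39.9
```

Call:
move_arm(
  claw=[40,40,40],
  translation=[
    [0,0,0],
    [0,0,0],
    [0,0,0],
  ],
  yaw=[0,0,0],
)

```text
time_s: 13.55
tool_pos: [560.6, 300.7, 114.0]
ee_rot: [0.032, 0.999, 0.004, -0.004]
contact_force: [0.7, 0.2, 0.4]
finger_gap: 39.7
```

```bash
python3 to.py 562 299.5 31 176.2 2; python3 - <<'E'
from h import *
np.set_printoptions(precision=2,suppress=True)
im,s=snap('wrist','tile2'); c=cam('wrist',s)
for l,z in [('tile_grip',46),('tile',12),('tile_glaze',37)]:
    for d in bot.landmark_of('wrist',l)[:2]: print(l,d['point'],d['score'],onz(c,d['point'],z))
print(proj(c,[[589.7,296.5,62],[480,304.5,62]]))
g=cv2.cvtColor(im,cv2.COLOR_RGB2GRAY)
for r in range(60,330,30): print(r,g[r,290:350:3])
E
```

```text
t 13.55 [560.601 300.691 114.043] z [-0.007  0.008 -1.   ] F [0.733 0.24  0.428] ang 176.3742813920781 move [-0.053 -0.043  2.075] yaw 0.03485627841562291
t 13.6 [560.508 300.714 113.916] z [-0.008  0.008 -1.   ] F [ 0.661 -0.4    0.408] ang 176.37912804521636 move [-0.056 -0.043  2.072] yaw 0.035825609043274656
tile_grip [314.0, 258.6] 0.69 [563.27 298.57  46.  ]
tile [311.8, 209.9] 0.92 [536.9  298.61  12.  ]
tile_glaze [308.5, 173.6] 0.93 [508.06 298.62  37.  ]
[[313.44 305.76]
 [314.78 125.49]]
60 [189 189 190 193 193 190 186 187 187 191 193 197 192 190 190 189 187 188
 187 189]
90 [195 197 194 189 190 194 192 190 192 190 187 188 189 191 192 190 186 186
 187 189]
120 [193 200 203 200 199 202 172 203 203 203 206 188 201 204 204 204 202 202
 201 200]
150 [194 199 205 201 198 202 220 223 222 222 223 201 202 207 205 205 204 202
 200 201]
180 [196 202 206 202 200 202 213 217 217 217 216 201 203 205 204 207 204 202
 198 194]
210 [195 201 204 201 199 202 210 211 211 211 213 201 204 207 206 207 203 199
 186 190]
240 [145 193 205 200 199 199 202 208 207 207 207 201 202 204 205 207 203 196
 190 192]
270 [146 149 153 152 144 206 197 204 204 203 189 204 202 204 207 205 203 140
 143 145]
300 [145 148 147 146 142 141 148 148 146 147 146 142 143 139 139 147 142 142
 143 142]
```

View pics/tile2.png

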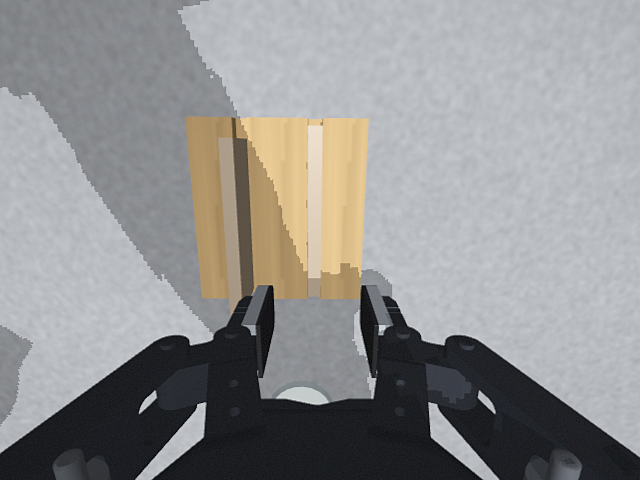

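Call:
move_arm(
  claw=[40,40,40,40,40],
  translation=[
    [-0.07,-0.04,0.6],
    [-0.07,-0.04,1.2],
    [-0.07,-0.04,1.7],
    [-0.07,-0.04,2.0],
    [-0.07,-0.04,2.0],
  ],
  yaw=[0,0,0,0,0],
)

```text
time_s: 14.27
tool_pos: [559.1, 298.4, 29.5]
ee_rot: [0.032, 0.999, 0.002, -0.007]
contact_force: [-0.8, 0.2, -0.0]
finger_gap: 39.8
```

Call:
move_arm(
  claw=[40,40,40],
  translation=[
    [0,0,0],
    [0,0,0],
    [0,0,0],
  ],
  yaw=[0,0,0],
)

```text
time_s: 14.52
tool_pos: [560.0, 298.7, 30.8]
ee_rot: [0.032, 0.999, 0.003, -0.007]
contact_force: [0.7, 0.2, 0.3]
finger_gap: 39.7
```

```bash
python3 to.py 563 299.3 31 176.2 2
```

```text
t 14.52 [559.986 298.689  30.792] z [-0.013  0.006 -1.   ] F [0.709 0.172 0.344] ang 176.38636973219366 move [-0.074  0.02  -0.006] yaw 0.03727394643873368
t 14.57 [560.092 298.765  30.922] z [-0.013  0.006 -1.   ] F [ 0.696 -0.128  0.628] ang 176.38874412150278 move [-0.072  0.018 -0.003] yaw 0.03774882430055868
```

Call:
move_arm(
  claw=[40,40,20,4,4],
  translation=[
    [-0.07,0.02,0],
    [-0.07,0.02,0],
    [-0.07,0.02,0],
    [-0.07,0.02,0],
    [-0.07,0.02,0],
  ],
  yaw=[0,0,0,0,0],
  grip_force=60,
)

```text
time_s: 15.03
tool_pos: [563.0, 299.4, 31.1]
ee_rot: [0.032, 0.999, 0.003, -0.006]
contact_force: [-0.5, 0.0, 0.7]
finger_gap: 6.9
```

Call:
move_arm(
  claw=[2,2,2,2,2],
  translation=[
    [0,0,0],
    [0,0,0],
    [0,0,0],
    [0,0,0],
    [0,0,0],
  ],
  yaw=[0,0,0,0,0],
)

```text
time_s: 15.45
tool_pos: [563.0, 299.4, 31.0]
ee_rot: [0.032, 0.999, 0.003, -0.006]
contact_force: [-0.1, 0.4, 0.2]
finger_gap: 7.3
```

Call:
move_arm(
  claw=[2,2,2,2,2],
  translation=[
    [0,0,-0.2],
    [0,0,-0.6],
    [0,0,-1.4],
    [0,0,-2.4],
    [0,0,-3.4],
  ],
  yaw=[0,0,0,0,0],
)

```text
time_s: 15.87
tool_pos: [563.6, 298.2, 167.9]
ee_rot: [0.032, 0.999, 0.002, -0.008]
contact_force: [1.3, 0.7, -0.8]
finger_gap: 7.4
```

```bash
python3 to.py 580 200 240 -92; python3 -c "
from plant import bot;s=bot.sense();print(s['finger_gap'],s['joints'])"
```

```text
t 15.87 [563.567 298.18  167.916] z [-0.015  0.005 -1.   ] F [ 1.329  0.652 -0.826] ang 176.38910836931686 move [-0.537 -2.416 -1.821] yaw -18.322178326136623
7.129338509399874 [0.35603566 0.45977568 0.13232794 1.24130332 0.01002332 0.41900486]
```

Call:
move_arm(
  claw=[2,2,2,2,2],
  translation=[
    [-0.2,-0.6,-0.3],
    [-0.5,-1.2,-0.6],
    [-0.8,-1.8,-0.9],
    [-1.1,-2.4,-1.2],
    [-1.1,-2.9,-1.5],
  ],
  yaw=[-1.4,-2.8,-4.2,-5.6,-7],
)

```text
time_s: 16.33
tool_pos: [606.1, 178.7, 237.5]
ee_rot: [-0.273, 0.962, 0.005, 0.001]
contact_force: [0.3, -0.5, -2.3]
finger_gap: 7.1
```

Call:
move_arm(
  claw=[2,2,2,2,2],
  translation=[
    [0,0,0],
    [0,0,0],
    [0,0,0],
    [0,0,0],
    [0,0,0],
  ],
  yaw=[-1.4,-2.8,-4.2,-5.6,-7],
)

```text
time_s: 16.75
tool_pos: [606.0, 178.4, 237.7]
ee_rot: [-0.552, 0.834, 0.004, 0.003]
contact_force: [0.6, 0.5, -1.5]
finger_gap: 7.3
```

```bash
python3 to.py 900 220 230 -80; python3 -c "
from plant import bot;s=bot.sense();print(s['finger_gap'],s['joints'])"
```

```text
t 16.75 [605.959 178.444 237.714] z [-0.    0.01 -1.  ] F [ 0.643  0.491 -1.483] ang -113.00009201223442 move [-3.827 -6.362  0.202] yaw -6.600018402446881
7.095313851030993 [ 0.15489804  0.42389561  0.22246436  1.3679617   0.00974702 -1.02003666]
```

Call:
move_arm(
  claw=[2,2,2,2,2],
  translation=[
    [-3.8,-6.4,0],
    [-3.8,-6.4,0],
    [-3.8,-6.4,0],
    [-3.8,-6.4,0],
    [-3.8,-6.4,0],
  ],
  yaw=[-1.4,-2.8,-4.2,-5.2,-5.2],
)

```text
time_s: 17.22
tool_pos: [781.1, 203.0, 238.8]
ee_rot: [0.722, -0.692, -0.003, -0.004]
contact_force: [1.8, 1.0, 0.2]
finger_gap: 6.8
```

```bash
python3 to.py 950 280 230 -85; python3 -c "
from plant import bot;s=bot.sense();print(s['finger_gap'],s['joints'])"
```

```text
t 17.22 [781.146 203.012 238.811] z [ 0.002  0.01  -1.   ] F [1.752 0.965 0.25 ] ang -87.56928957215058 move [-1.742 -4.299  0.249] yaw -0.5138579144301161
7.081019286772826 [ 0.15065636  0.92001991  1.09795876  1.74480164  0.00998753 -1.46082001]
```

Call:
move_arm(
  claw=[2,2,2,2,2],
  translation=[
    [-0.8,-4.3,0],
    [-0.8,-4.3,0],
    [-0.8,-4.3,0],
    [-0.8,-4.3,0],
    [-0.8,-4.3,0],
  ],
  yaw=[0,0,0,0,0],
)

```text
time_s: 17.68
tool_pos: [837.2, 213.3, 192.0]
ee_rot: [0.721, -0.693, 0.01, -0.023]
contact_force: [-0.3, 0.9, -0.2]
finger_gap: 7.4
```

```bash
python3 to.py 950 280 230 -85; python3 -c "
from plant import bot;s=bot.sense();print(s['finger_gap'],s['joints'])"
```

```text
t 17.68 [837.167 213.302 191.98 ] z [ 0.047  0.02  -0.999] F [-0.267  0.899 -0.158] ang -87.7142033823822 move [-1.571 -2.926 -0.784] yaw -0.5428406764764417
7.174296316940322 [ 0.15222424  1.0497581   1.26165948  1.73385381  0.01277855 -1.45793258]
```

Call:
move_arm(
  claw=[2,2,2,2,2],
  translation=[
    [-1,-6,-4],
    [-1,-6,-4],
    [-1,-6,-4],
    [-1,-6,-4],
    [-1,-6,-4],
  ],
  yaw=[0,0,0,0,0],
)

```text
time_s: 18.15
tool_pos: [843.9, 208.9, 226.1]
ee_rot: [0.72, -0.692, 0.024, -0.044]
contact_force: [0.5, -0.3, -2.4]
finger_gap: 7.2
```

```bash
python3 to.py 950 280 230 -85; python3 -c "
from plant import bot;s=bot.sense();print(s['finger_gap'],s['joints'])"
```

```text
t 18.15 [843.891 208.949 226.056] z [ 0.095  0.03  -0.995] F [ 0.488 -0.274 -2.393] ang -87.67637987366993 move [-1.669 -2.715  0.206] yaw -0.535275974733986
7.403414631789161 [ 0.14485194  1.01177886  1.2648265   1.72598748  0.01590294 -1.46430274]
```

Call:
move_arm(
  claw=[2,2,2,2,2],
  translation=[
    [0,-15,-8],
    [0,-15,-8],
    [0,-15,-8],
    [0,-15,-8],
    [0,-15,-8],
  ],
  yaw=[0,0,0,0,0],
)

```text
time_s: 18.62
tool_pos: [859.9, 180.9, 247.9]
ee_rot: [0.719, -0.692, 0.037, -0.062]
contact_force: [0.2, 0.4, -0.1]
finger_gap: 7.1
```

```bash
python3 to.py 950 280 230 -85; python3 -c "
from plant import bot;s=bot.sense();print(s['finger_gap'],s['joints'])"
```

```text
t 18.62 [859.867 180.926 247.855] z [ 0.139  0.038 -0.99 ] F [ 0.223  0.424 -0.09 ] ang -87.68568481937841 move [-2.368 -2.254  0.849] yaw -0.5371369638756847
7.007489162429443 [ 0.10744547  0.98718065  1.26433833  1.70441651  0.02169662 -1.49885449]
```

Call:
move_arm(
  claw=[2,2,2,2,2],
  translation=[
    [0,-16,-6],
    [0,-16,-6],
    [0,-16,-6],
    [0,-16,-6],
    [0,-16,-6],
  ],
  yaw=[0,0,0,0,0],
)

```text
time_s: 19.08
tool_pos: [882.2, 158.5, 254.9]
ee_rot: [0.717, -0.691, 0.052, -0.08]
contact_force: [0.4, 0.4, -0.8]
finger_gap: 7.2
```

Call:
move_arm(
  claw=[2,2,2,2,2],
  translation=[
    [0,-5,-1.5],
    [0,-5,-1.5],
    [0,-5,-1.5],
    [0,-5,-1.5],
    [0,-5,-1.5],
  ],
  yaw=[0,0,0,0,0],
)

```text
time_s: 19.5
tool_pos: [904.3, 144.3, 259.8]
ee_rot: [0.715, -0.689, 0.066, -0.098]
contact_force: [-0.6, -0.7, -1.5]
finger_gap: 6.8
```

Call:
move_arm(
  claw=[2,2,2,2,2],
  translation=[
    [-1,-8,2],
    [-1,-8,2],
    [-1,-8,2],
    [-1,-8,2],
    [-1,-8,2],
  ],
  yaw=[0,0,0,0,0],
)

```text
time_s: 19.92
tool_pos: [956.4, 154.6, 197.2]
ee_rot: [0.712, -0.688, 0.08, -0.115]
contact_force: [0.4, 0.3, -1.5]
finger_gap: 7.0
```

```bash
python3 to.py 950 280 230 -85; python3 -c "
from plant import bot;s=bot.sense();print(s['finger_gap'],s['joints'])"
```

```text
t 19.92 [956.398 154.588 197.153] z [ 0.272  0.054 -0.961] F [ 0.427  0.339 -1.519] ang -87.60987817350976 move [-3.173 -0.158 -0.662] yaw -0.5219756347019484
6.97586159593296 [ 0.06639417  1.06596125  1.26135004  1.49079526  0.03619459 -1.5348552 ]
```

Call:
move_arm(
  claw=[2,2,2,2],
  translation=[
    [0,-7,-6],
    [0,-7,-6],
    [0,-7,-6],
    [0,-7,-6],
  ],
  yaw=[0,0,0,0],
)

```text
time_s: 20.3
tool_pos: [941.7, 137.9, 275.7]
ee_rot: [0.71, -0.685, 0.095, -0.133]
contact_force: [-0.2, 0.5, -1.3]
finger_gap: 7.3
```

Call:
move_arm(
  claw=[2,2,2,2],
  translation=[
    [0,-8,-6],
    [0,-8,-6],
    [0,-8,-6],
    [0,-8,-6],
  ],
  yaw=[0,0,0,0],
)

```text
time_s: 20.63
tool_pos: [930.8, 123.8, 336.5]
ee_rot: [0.706, -0.683, 0.11, -0.151]
contact_force: [-0.5, -0.5, -0.5]
finger_gap: 6.9
```

Call:
move_arm(
  claw=[2,2,2,2],
  translation=[
    [0,-9,-5],
    [0,-9,-5],
    [0,-9,-5],
    [0,-9,-5],
  ],
  yaw=[0,0,0,0],
)

```text
time_s: 20.97
tool_pos: [927.8, 111.7, 379.2]
ee_rot: [0.702, -0.68, 0.126, -0.169]
contact_force: [0.6, 0.8, -1.1]
finger_gap: 7.3
```

```bash
python3 to.py 950 280 230 -85; python3 -c "
from plant import bot;s=bot.sense();print(s['finger_gap'],s['joints'])"
```

```text
t 20.97 [927.826 111.661 379.172] z [ 0.407  0.066 -0.911] F [ 0.648  0.806 -1.146] ang -87.46854638539196 move [-3.978  0.94   3.901] yaw -0.493709277078392
7.401212229050721 [ 0.01408507  0.86221025  1.26481418  1.55185558  0.05988568 -1.57633269]
```

Call:
move_arm(
  claw=[2,2,2,2],
  translation=[
    [-1,-10,-2],
    [-1,-10,-2],
    [-1,-10,-2],
    [-1,-10,-2],
  ],
  yaw=[0,0,0,0],
)

```text
time_s: 21.35
tool_pos: [945.9, 116.3, 389.4]
ee_rot: [0.698, -0.676, 0.142, -0.187]
contact_force: [0.8, 0.6, -1.1]
finger_gap: 7.0
```

Call:
move_arm(
  claw=[2,2,2,2],
  translation=[
    [-1,-10,-2],
    [-1,-10,-2],
    [-1,-10,-2],
    [-1,-10,-2],
  ],
  yaw=[0,0,0,0],
)

```text
time_s: 21.68
tool_pos: [959.7, 119.9, 405.6]
ee_rot: [0.694, -0.672, 0.157, -0.204]
contact_force: [-0.3, 0.2, -0.9]
finger_gap: 7.1
```

Call:
move_arm(
  claw=[2,2,2,2],
  translation=[
    [-1,-10,-2],
    [-1,-10,-2],
    [-1,-10,-2],
    [-1,-10,-2],
  ],
  yaw=[0,0,0,0],
)

```text
time_s: 22.02
tool_pos: [970.2, 122.8, 426.8]
ee_rot: [0.689, -0.668, 0.172, -0.222]
contact_force: [0.2, 0.2, -0.4]
finger_gap: 7.1
```

Call:
move_arm(
  claw=[2,2,2,2],
  translation=[
    [-1,-10,-2],
    [-1,-10,-2],
    [-1,-10,-2],
    [-1,-10,-2],
  ],
  yaw=[0,0,0,0],
)

```text
time_s: 22.35
tool_pos: [977.6, 125.0, 452.1]
ee_rot: [0.684, -0.663, 0.187, -0.24]
contact_force: [0.8, -0.3, -1.1]
finger_gap: 7.3
```

Call:
move_arm(
  claw=[2,2,2,2],
  translation=[
    [-1,-10,-2],
    [-1,-10,-2],
    [-1,-10,-2],
    [-1,-10,-2],
  ],
  yaw=[0,0,0,0],
)

```text
time_s: 22.68
tool_pos: [981.9, 126.6, 480.7]
ee_rot: [0.678, -0.658, 0.202, -0.258]
contact_force: [-0.4, -0.1, -0.8]
finger_gap: 7.0
```

```bash
cat > fin.py <<'E'
from h import *
import sys
np.set_printoptions(precision=3,suppress=True)
s=bot.sense(); M=R.from_quat(s['ee_rot']).as_matrix()
# tile in tool frame: n=-y_tool, tile y = -x_tool, z=-z_tool; grip pt at tool z -19+~0
n=-M[:,1]; ty=-M[:,0]; tz=-M[:,2]
g=s['tool_pos']+tz*19   # grasp pt ~ tile (y28,z38)
gl=g+ty*(-53)+tz*(-13)+n*4
ends=np.array([g+ty*(y-28)+tz*(z-38) for y in(-55,) for z in(0,50)])
v=np.array([625.5,-69.5,0])
sl=np.array([np.cos(np.radians(40)),0,np.sin(np.radians(40))])
dg=lambda c:np.degrees(np.arccos(c))
print('t',s['time_s'],'tcp',s['tool_pos'],'gap',s['finger_gap'],'j',s['joints'])
print('n',n,'vert',dg(n[2]),'sight',dg(n@sl),'yvert',dg(ty[2]),'glaze',gl,'d',np.hypot(*(gl-v)[:2]),'h',gl[2]-95,'ends',ends.ravel())
if len(sys.argv)>1:
    G=np.array([float(a) for a in sys.argv[1:4]]); print('move',M.T@(G-gl)/40)
E
python3 fin.py 615 35 190
```

```text
t 22.6833 tcp [981.932 126.643 480.712] gap 6.957640746632832 j [ 0.027  0.801  1.264  1.369  0.066 -1.55 ]
n [0.788 0.001 0.616] vert 51.99492399805949 sight 1.9954350669162169 yvert 86.27431322949175 glaze [984.147  73.331 484.442] d 386.0418021503811 h 389.44230074652916 ends [997.887  45.509 460.398 967.21   41.354 499.662]
move [ 0.955 11.805  0.039]
```

```bash
python3 fin.py 620 60 185 | tail -1
```

```text
move [ 0.347 11.783  0.265]
```

Call:
move_arm(
  claw=[2,2,2,2,2],
  translation=[
    [0.1,1,0],
    [0.15,2,0],
    [0.2,3,0],
    [0.25,4,0],
    [0.3,5,0],
  ],
  yaw=[0,0,0,0,0],
)

```text
time_s: 23.1
tool_pos: [879.9, 118.0, 400.9]
ee_rot: [0.678, -0.658, 0.203, -0.258]
contact_force: [1.4, 0.1, 0.7]
finger_gap: 6.7
```

```bash
python3 fin.py 620 60 185
```

```text
t 23.1 tcp [879.946 117.966 400.853] gap 6.742301945723234 j [ 0.019  0.392  0.34   0.852  0.071 -1.557]
n [0.787 0.001 0.617] vert 51.8691524978467 sight 1.8695555437817155 yvert 86.28186077565027 glaze [882.144  64.654 404.589] d 289.59209273950546 h 309.5891240478668 ends [895.933  36.829 380.576 865.169  32.68  419.772]
move [0.133 8.545 0.262]
```

Call:
move_arm(
  claw=[2,2,2,2,2],
  translation=[
    [0,1,0],
    [0,2,0],
    [0.05,3,0.1],
    [0.1,4,0.1],
    [0.1,4.9,0.1],
  ],
  yaw=[0,0,0,0,0],
)

```text
time_s: 23.52
tool_pos: [725.0, 113.9, 274.1]
ee_rot: [0.678, -0.658, 0.202, -0.257]
contact_force: [-0.5, 0.9, -0.8]
finger_gap: 7.2
```

```bash
python3 fin.py 620 60 185
```

```text
t 23.5167 tcp [725.002 113.907 274.102] gap 7.238165721591138 j [ 0.017  0.121 -0.327  0.459  0.072 -1.558]
n [0.788 0.001 0.615] vert 52.02210819043046 sight 2.0224193907667165 yvert 86.28716444204679 glaze [727.197  60.595 277.845] d 165.12658365020013 h 182.84532660789313 ends [740.914  32.761 253.802 710.254  28.629 293.081]
move [0.028 3.541 0.179]
```

Call:
move_arm(
  claw=[2,2,2,2,2],
  translation=[
    [0,0.9,0.1],
    [0,1.7,0.2],
    [0,2.5,0.2],
    [0.05,3.2,0.2],
    [0.05,3.5,0.2],
  ],
  yaw=[0,0,0,0,0],
)

```text
time_s: 23.93
tool_pos: [613.8, 112.4, 176.8]
ee_rot: [0.679, -0.659, 0.2, -0.255]
contact_force: [-0.1, -0.2, -1.1]
finger_gap: 6.8
```

Call:
move_arm(
  claw=[2,2,2,2],
  translation=[
    [0,0,0],
    [0,0,0],
    [0,0,0],
    [0,0,0],
  ],
  yaw=[0,0,0,0],
)

```text
time_s: 24.27
tool_pos: [615.8, 112.4, 179.0]
ee_rot: [0.678, -0.659, 0.201, -0.256]
contact_force: [0.3, -0.8, -0.4]
finger_gap: 7.3
```

```bash
python3 fin.py 622 45 172; python3 - <<'E'
from h import *
np.set_printoptions(precision=1,suppress=True)
a=snap('side')[0]; cv2.imwrite('pics/f_side.png',cv2.resize(a[120:420,200:520],None,fx=2,fy=2)[:,:,::-1])
c,t=cam('side'),cam('top'); snap('top'); 
p,q=[bot.landmark_of(n,'tile_glaze')[:1] for n in('side','top')]; print(p,q)
if p and q: print(tri(c,p[0]['point'],t,q[0]['point']))
E
```

```text
t 24.2667 tcp [615.829 112.388 178.958] gap 7.323723396225513 j [ 0.018  0.003 -0.707  0.201  0.072 -1.558]
n [0.791 0.001 0.612] vert 52.290492376716855 sight 2.291022745809987 yvert 86.2887839120551 glaze [618.047  59.077 182.705] d 128.79316553406022 h 87.70454962623546 ends [631.655  31.238 158.604 601.179  27.114 198.028]
move [0.373 0.086 0.242]
[{'point': [367.3, 219.1], 'score': 0.69}] [{'point': [291.0, 189.9], 'score': 0.79}]
[623.1  64.7 179.8]
```

View pics/f_side.png

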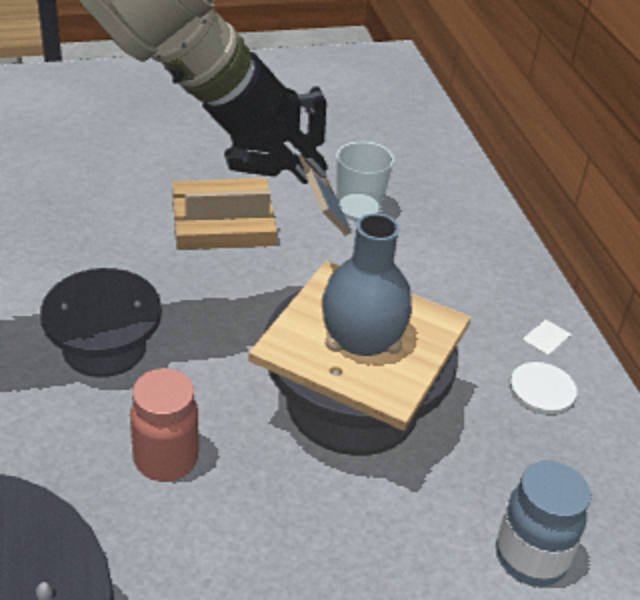

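Call:
move_arm(
  claw=[2,2,2,2,2],
  translation=[
    [0.1,0.03,0.05],
    [0.2,0.06,0.1],
    [0.3,0.08,0.15],
    [0.35,0.08,0.2],
    [0.35,0.08,0.2],
  ],
  yaw=[0,0,0,0,0],
)

```text
time_s: 24.88
tool_pos: [617.7, 98.4, 167.6]
ee_rot: [0.678, -0.66, 0.2, -0.255]
contact_force: [-0.3, -0.8, -0.7]
finger_gap: 7.3
```

Call:
move_arm(
  claw=[2,2,2,2,2],
  translation=[
    [0,0,0],
    [0,0,0],
    [0,0,0],
    [0,0,0],
    [0,0,0],
  ],
  yaw=[0,0,0,0,0],
)

```text
time_s: 25.3
tool_pos: [617.8, 98.5, 167.8]
ee_rot: [0.678, -0.66, 0.2, -0.255]
contact_force: [-0.2, -0.1, -0.5]
finger_gap: 7.0
```

Call:
move_arm(
  claw=[2,2,2,2,2],
  translation=[
    [0,0,0],
    [0,0,0],
    [0,0,0],
    [0,0,0],
    [0,0,0],
  ],
  yaw=[0,0,0,0,0],
)

```text
time_s: 25.72
tool_pos: [617.7, 98.5, 167.8]
ee_rot: [0.678, -0.66, 0.2, -0.255]
contact_force: [0.3, 0.1, -1.4]
finger_gap: 7.1
```

```bash
python3 fin.py; python3 - <<'E'
from h import *
s=bot.sense(); print(np.abs(s['joint_vel']).max(), s['contact_force']); snap('top'); p0=s['tool_pos']; print(bot.sense()['tool_pos']-p0)
E
```

```text
t 25.7167 tcp [617.73   98.518 167.792] gap 7.101845100484991 j [-0.014  0.017 -0.722  0.177  0.091 -1.582]
n [0.793 0.    0.609] vert 52.467248136698366 sight 2.4672959717602874 yvert 86.27970530648415 glaze [619.92   45.206 171.532] d 114.8414343007634 h 76.53190961305611 ends [633.432  17.357 147.39  603.075  13.255 186.907]
0.0018597492891654311 [ 0.30706829  0.13685374 -1.39796042]
[ 0.00958378 -0.00597547  0.03240029]
```

Still, within all limits; handing in.

```bash
python3 -c "
from plant import bot
print(bot.finish_job())"
```

```text
the job is handed in; nothing more can be done
None
```

I set the bat with the vase onto the middle-sized wheel, over both pins, and let go of it. I then took the notched tile by its bare end and handed the job in at about 26 s, still holding the tile beside the vase. No verdict is reported, so these are my own last checks.

**Bat:**
- After release its outline measured 169.4 × 170.7 mm at the seated height, which fits it lying fully down.
- Its centre was about 1 mm from the pin midpoint and its angle within 0.2° of the pin line.
- I did not measure its position again after the tile was moved. The last side picture shows it still sitting flat.

**Tile:** these figures come from the arm's pose, assuming the tile had not slipped in the grip.
- The front normal is 52° from vertical and 2.5° from the sight line, and the long side is within 4° of level.
- The glaze centre is about 115 mm from the vase axis and 77 mm above the bat's underside. The nearest tile end is about 40 mm clear of the belly.
- The arm was still, drifting less than 0.05 mm during the last check.
- The moves only shift and turn the tool, so I leaned the tile back by asking repeatedly for poses just out of reach, which tilted the tool.

**Disagreements:**
- The side and top cameras together placed the glaze about 8 mm from the arm-based position, at the pose just before the last shift. That is inside the allowed limits.
- At the rack the top and wrist cameras differed by about 8 mm in y. I went with the wrist camera, and the tile came out cleanly.
- The bat first overshot the wheel by 13 mm while held above it. I corrected that before lowering.

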